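# Move thin-glass sample vials from a sloped rack to the cold tub

### The arm

A 7-joint arm with a two-finger parallel gripper is mounted at the origin on the work surface. World frame = base frame: x ahead of the robot, y to its left, z up, the work surface at z = 0. Lengths are in m, angles in rad, forces in N, time in s.
With the tool pointing down it reaches from about 0.4 to 0.875 m from the base axis. Payload 6.5 kg.
Tool frame: the origin (TCP) lies midway between the tips of the shut fingers; the grasp point (between the pads) lies bot.grasp_offset behind it (bot.grasp_offset is the distance from the TCP to the grasp point, in m); z points along the fingers, y is the line along which they close (so a half turn about z gives the same grasp; the last joint's range is limited). The gripper opens to 85 mm and grips with 20 to 120 N. Pads are 22 mm wide; open, the fingers measure 114 mm over their backs; the gripper's body (76 mm by 85 mm) begins 54 mm behind the grasp point. The pads swing forward as they close: fully open they stand 13 mm farther back than shut.
Start: joints at [1.066, 0.536, -0.004, 1.538, 0.003, 1.067, -0.071], TCP at [0.276, -0.588, 0.231] pointing down, gripper open.
Joint ranges: [-2.7, 2.7], [-0.37, 2.16], [-1.27, 1.26], [0.24, 2.4], [-1.31, 4.45], [0.19, 1.91], [-2.76, 2.76]. Speed limits (rad/s): [2.39, 2.39, 3.14, 3.14, 3.14, 3.14, 3.14].

### API

Orientations are given as a unit quaternion [x, y, z, w].
In Python, from station import bot gives the robot as it stands. The module is installed in compiled form; this text tells all that it offers.
- The arm moves only by the tool jog_arm, never from a script. Its argument "moves" is a list of rows, each a list of 7 numbers: the opening, from -1 (shut) to 1 (fully open), then the shift along the world's x, y, z normalised to -1 to 1, where 1 is 0.1 m, then the turn, a rotation vector about the world's x, y, z normalised to -1 to 1, where 1 is 120 degrees. A call has 1 to 20 rows; each row is the pose to reach, as a shift and turn from the pose commanded when the call began; what a row does not reach only later rows make up. A row lasts 1/8 s, in which the tool goes at most 62.5 mm and 10.7 degrees, less where a joint would pass 70% of its speed; a pose out of reach is approached as far as the arm can. A call with a number of a shift or a turn outside -1 to 1 is refused whole. A call with a gripper value outside its range is refused whole. The fingers move at their own pace and stop on an object; "grip_force" is the grip in N (left out, the last holds). Time passes only in rows, so rows that repeat a pose let the fingers close. It gives the time, the measured TCP pose, the force, the opening and the grip force at its end, in the units of the state.
- bot.get_obs(): the state, without advancing time (a new reading comes with each control period).
- bot.capture(name): name is "scene" or "top"; returns the picture (384x512x3 uint8, red, green, blue); there is no depth.
- bot.camera_model(name): a dict with "intrinsics" (3x3 intrinsics, pixels), "k1" (the pictures are not rectified: a ray, as slopes to the right and down, at radius r is drawn at 1 + k1 r^2 times it, then the intrinsics apply), "T" (4x4, takes a point from camera to world coordinates). Camera axes: x right, y up, looking along -z (the intrinsics and any distortion apply to the point x, -y, -z); pixel columns grow to the right and rows downward; lengths in m; the calibration is good to about 2 mm. A picture is of the moment at which its call begins. camera_model takes no time and is no camera call.
- bot.hand_in(): hands the job in; it is judged then, once.
Trained networks look in the newest picture that a camera, given by its name, has taken for a name from the list of things; names that differ only in an ending like _2 or _b are one class to them, and where a whole thing is asked for, a point or a joint stands for the part that bears it (a point fixed in the world has none). Each returns a list of dicts, best first, with "p" (0 to 1); they miss things now and then, are a little off and sometimes report something else, mostly with a low value. They report only what shows in the picture. A call takes as long as a camera call.
- bot.spot_in(camera, thing): "box" ([left, top, right, bottom] in pixels, round what is visible of it).
- bot.regions_of(camera, thing): "region" (384x512 bool, what is visible of it) and "box" ([left, top, right, bottom] in pixels, round what is visible of it).
- bot.spot_point(camera, thing): "uv" ([column, row] in pixels: a listed point, or the origin of a listed thing).
The state is a dict: "time_s": time; "qpos": joint angles; "qd": joint speeds; "effort": joint torques, N m; "eef_pos": TCP position; "eef_rot": TCP orientation; "ft_force": force on the tool from outside, world axes, zero at the start; "moment": the same for the moment, N m; "grip_width": finger opening in m; "gripper_force": force on a finger pad.
Only numpy, scipy, OpenCV 4.12 (cv2) and the standard library are available. Lean on these libraries where they do the work, as an engineer would, in place of code of your own. Each camera call takes 0.05 s, during which the arm holds its last target. There are 200 camera calls.

### The job

Move the two violet-capped glass vials from the sloped rack into the two free cells of the blue tub, the ones with a green pad on the floor: one in each cell, standing upright on the pad. The glass is thin, so pinch them lightly (no more than about 30 newtons of grip), do not wrench them in their sloping sockets, and set them down softly instead of dropping or knocking them. Leave the other vials and everything else where they are.

Things in the scene. Friction and masses are not known exactly. Their poses are not given: they have to be found in the camera images.
- vial_a: violet-capped glass sample vial, a plain cylinder 36 mm across and 92 mm tall over its cap, about 0.11 kg, paper band round the middle of the glass; origin at the centre of its underside, z axis along the vial towards the cap. Starts in a socket of the sloped rack, leaning about 26 degrees from vertical towards the robot side, its lowest 30 mm inside. Thin glass
- vial_b: violet-capped glass sample vial, a plain cylinder 36 mm across and 92 mm tall over its cap, about 0.11 kg, paper band round the middle of the glass; origin at the centre of its underside, z axis along the vial towards the cap. Starts in a socket of the sloped rack, leaning about 26 degrees from vertical towards the robot side, its lowest 30 mm inside. Thin glass
- vial_y: yellow-capped glass sample vial, a plain cylinder 36 mm across and 92 mm tall over its cap, about 0.11 kg, paper band round the middle of the glass; origin at the centre of its underside, z axis along the vial towards the cap. Sits in the third socket of the rack; to be left alone
- vial_w1: white-capped glass sample vial, a plain cylinder 36 mm across and 92 mm tall over its cap, about 0.11 kg, paper band round the middle of the glass; origin at the centre of its underside, z axis along the vial towards the cap. Stands upright in a cell of the tub; to be left alone
- vial_w2: white-capped glass sample vial, a plain cylinder 36 mm across and 92 mm tall over its cap, about 0.11 kg, paper band round the middle of the glass; origin at the centre of its underside, z axis along the vial towards the cap. Stands upright in a cell of the tub; to be left alone
- vial_w3: white-capped glass sample vial, a plain cylinder 36 mm across and 92 mm tall over its cap, about 0.11 kg, paper band round the middle of the glass; origin at the centre of its underside, z axis along the vial towards the cap. Stands upright in a cell of the tub; to be left alone
- pad_a: thin green pad, 54 x 54 x 3 mm, fixed on the floor of one of the two free cells of the tub; origin at the centre of its underside (the vial stands 3 mm above it)
- pad_b: thin green pad, 54 x 54 x 3 mm, fixed on the floor of one of the two free cells of the tub; origin at the centre of its underside (the vial stands 3 mm above it)
- tub: blue open divided tub, 132 (x) x 196 (y) x 45 mm high, fixed to the bench, walls and dividers 4 mm thick and all 45 mm high, 2 (x) by 3 (y) cells each 60 mm square inside at 64 mm spacing, floor 4 mm thick; its six cells hold two green pads, three white-capped vials and a cold pack, in any arrangement; origin at the centre of its underside, z up
- rack: sloped aluminium rack fixed to the bench: a block 250 mm long (y), 70 mm wide, up to 68 mm high at the rear, with three round sockets 39 mm across, 30 mm deep, at y = -85, 0, 85 mm; socket axes lean 22 degrees from vertical towards the rack's -x. Origin at bench height in front of the block, a little in front of the caps; the block's middle is at x = 58 mm
- coldpack: pale blue cold pack, 44 x 44 x 34 mm, loose in a cell of the tub; origin under its centre; to be left alone
- cup: clear plastic cup, 84 mm across the rim, 75 mm high, standing loose on the bench; origin under its centre; to be left alone
- marker: black marker pen with blue cap, 130 mm long (along its x), 14 mm thick, lying on the bench; origin under its middle; to be left alone

How it is judged:
At the end, for the whole second after the job is handed in: Each violet-capped vial stands upright (within 0.1 rad), still, on its own green pad: within 20 mm of its centre, underside under 8 mm above the pad's underside. White-capped vials upright and, like the cold pack, within 25 mm of their starts; the yellow-capped vial within 15 mm (((horizontal distance between vial_a and pad_a below 0.02 m and z of vial_a in the frame of pad_a below 0.008 m) or (horizontal distance between vial_a and pad_b below 0.02 m and z of vial_a in the frame of pad_b below 0.008 m)) and angle between each of vial_a, vial_b, vial_w1, vial_w2, vial_w3's own z axis and vertical below 0.1 rad and linear speed of each of vial_a, vial_b below 0.02 m/s and ((horizontal distance between vial_b and pad_a below 0.02 m and z of vial_b in the frame of pad_a below 0.008 m) or (horizontal distance between vial_b and pad_b below 0.02 m and z of vial_b in the frame of pad_b below 0.008 m)) and horizontal distance between vial_a and vial_b above 0.03 m and distance of each of vial_w1, vial_w2, vial_w3, coldpack from where it was at the start of the episode below 0.025 m and distance of vial_y from where it was at the start of the episode below 0.015 m); the robot touches nothing.
It fails at once if a violet-capped vial is squeezed: more than 90 N from both fingers together (a grip of half that) (contact force between the fingers and vial_a above 90 N or contact force between the fingers and vial_b above 90 N).
It fails at once if a violet-capped vial is knocked, pushed or dropped against the tub or a pad with more than 35 N (contact force between any of tub, pad_a, pad_b and vial_a above 35 N or contact force between any of tub, pad_a, pad_b and vial_b above 35 N).
It fails at once if a violet-capped vial is wrenched sideways in its socket (more than 150 N on the rack) (contact force between rack and vial_a above 150 N or contact force between rack and vial_b above 150 N).
It fails at once if a violet-capped vial drops onto a pad: moving faster than 0.4 m/s within 30 mm of it ((horizontal distance between vial_a and pad_a below 0.03 m and z of vial_a in the frame of pad_a below 0.033 m and linear speed of vial_a above 0.4 m/s) or (horizontal distance between vial_a and pad_b below 0.03 m and z of vial_a in the frame of pad_b below 0.033 m and linear speed of vial_a above 0.4 m/s) or (horizontal distance between vial_b and pad_a below 0.03 m and z of vial_b in the frame of pad_a below 0.033 m and linear speed of vial_b above 0.4 m/s) or (horizontal distance between vial_b and pad_b below 0.03 m and z of vial_b in the frame of pad_b below 0.033 m and linear speed of vial_b above 0.4 m/s)).
It fails at once if another vial is toppled or shifted more than 30 mm, or the cold pack, cup or marker more than 40 mm (distance of any of vial_w1, vial_w2, vial_w3, vial_y from where it was at the start of the episode above 0.03 m or angle between any of vial_w1, vial_w2, vial_w3's own z axis and vertical above 0.4 rad or distance of any of coldpack, cup, marker from where it was at the start of the episode above 0.04 m).
It also fails if it takes over 67 s, if anything falls off the work surface, if the arm or the gripper's body presses on something with over 40 N, if the wrist force passes 120 N, or if a joint passes its speed limit or range.

## Working session

There is one attempt and no reset: what is moved stays moved. The work goes in short steps, Python scripts to look and compute and a tool call to move; the robot and the scene stay as the last step left them, time stands still between calls to the robot, and variables do not carry over. Pictures are saved under pics/ and viewed, at most 10 in all, crops included, and the job is handed in when it is done.

Besides the shell and the picture viewer there is one more tool, called after "Request:" in YAML: its name, and indented under it one key for each argument. jog_arm: Moves the arm, as the interface text tells. Its arguments: {"type":"object","properties":{"moves":{"type":"array"},"grip_force":{"type":"number"}},"required":["moves"]}

```bash
mkdir -p pics; cat > h.py <<'E'
import numpy as np, cv2
from station import bot
def ray(cam,uv):
    m=bot.camera_model(cam);K=np.array(m["intrinsics"]);T=np.array(m["T"])
    d=np.linalg.solve(K,[uv[0],uv[1],1.])[:2]; s=d.copy()
    for _ in range(30): s=d/(1+m["k1"]*(s@s))
    v=T[:3,:3]@np.array([s[0],-s[1],-1.]); return T[:3,3],v/np.linalg.norm(v)
def atz(cam,uv,z):
    o,v=ray(cam,uv); return o+v*(z-o[2])/v[2]
def proj(cam,p):
    m=bot.camera_model(cam);K=np.array(m["intrinsics"]);T=np.array(m["T"])
    c=T[:3,:3].T@(np.asarray(p,float)-T[:3,3]); s=np.array([c[0],-c[1]])/-c[2]
    s=s*(1+m["k1"]*(s@s)); return (K@[s[0],s[1],1])[:2]
def tri(uv1,uv2,c1="scene",c2="top"):
    o1,a=ray(c1,uv1);o2,b=ray(c2,uv2)
    t=np.linalg.lstsq(np.c_[a,-b],o2-o1,rcond=None)[0]
    p,q=o1+a*t[0],o2+b*t[1]; return (p+q)/2,np.linalg.norm(p-q)
E
python3 - <<'E'
from h import *
np.set_printoptions(precision=3,suppress=True)
for c in("scene","top"):
    cv2.imwrite(f"pics/{c}0.png",cv2.cvtColor(bot.capture(c),cv2.COLOR_RGB2BGR))
    m=bot.camera_model(c);print(c,m["T"],m["intrinsics"],m["k1"])
    for t in("vial_a","vial_y","vial_w1","pad_a","tub","rack","coldpack","cup","marker"):
        for f,k in((bot.spot_point,"uv"),(bot.spot_in,"box")):
            print(t,k,[(np.round(d[k],1).tolist(),round(d["p"],2)) for d in f(c,t) if d["p"]>.25])
print(bot.get_obs(),bot.grasp_offset)
E
```

```text
scene [[ 0.723 -0.473  0.504  1.05 ]
 [ 0.691  0.483 -0.538 -0.452]
 [ 0.011  0.737  0.676  0.637]
 [ 0.     0.     0.     1.   ]] [[370.015   0.    249.482]
 [  0.    370.015 189.067]
 [  0.      0.      1.   ]] -0.12371759654041119
vial_a uv [([331.7, 144.1], 0.82), ([307.9, 153.0], 0.6)]
vial_a box [([267.5, 129.9, 285.1, 158.7], 0.86), ([316.8, 112.7, 331.7, 143.9], 0.66), ([294.5, 121.2, 309.1, 146.7], 0.6), ([165.0, 233.2, 186.0, 251.1], 0.6)]
vial_y uv [([331.7, 144.1], 0.82), ([307.9, 153.0], 0.6)]
vial_y box [([267.5, 129.9, 285.1, 158.7], 0.86), ([316.8, 112.7, 331.7, 143.9], 0.66), ([294.5, 121.2, 309.1, 146.7], 0.6), ([165.0, 233.2, 186.0, 251.1], 0.6)]
vial_w1 uv [([108.1, 262.7], 0.97), ([135.5, 245.9], 0.9), ([155.3, 267.5], 0.66)]
vial_w1 box [([89.5, 227.4, 114.4, 269.3], 0.98), ([133.6, 232.8, 160.0, 270.0], 0.96), ([119.1, 210.0, 140.6, 252.8], 0.65)]
pad_a uv [([176.8, 248.7], 0.7), ([160.3, 233.3], 0.53), ([153.3, 265.8], 0.52), ([311.0, 150.0], 0.32)]
pad_a box [([147.3, 220.1, 166.4, 235.9], 0.74), ([164.3, 234.2, 186.4, 248.8], 0.57)]
tub uv [([143.1, 259.4], 
[... 1856 characters left out ...]
.0, 138.9], 0.58)]
cup box [([248.1, 108.5, 286.3, 147.2], 0.94)]
marker uv [([262.4, 233.8], 0.64), ([343.9, 205.5], 0.27)]
marker box [([257.5, 206.1, 268.8, 260.3], 0.9), ([389.7, 217.2, 413.8, 235.1], 0.7)]
{'time_s': 1.9, 'qpos': array([ 1.066,  0.536, -0.004,  1.538,  0.003,  1.067, -0.071]), 'qd': array([ 0.001,  0.001,  0.001,  0.001, -0.001,  0.001,  0.002]), 'effort': array([ -0.   , -58.332,   1.048, -25.944,   0.013,   0.002,   0.   ]), 'eef_pos': array([ 0.276, -0.588,  0.231]), 'eef_rot': array([ 0.976,  0.218, -0.   ,  0.   ]), 'ft_force': array([-0.188,  0.02 , -0.595]), 'moment': array([-0.071, -0.017,  0.007]), 'gripper_force': 0.0, 'grip_width': 0.08543668914458809} 0.0187
```

View pics/scene0.png

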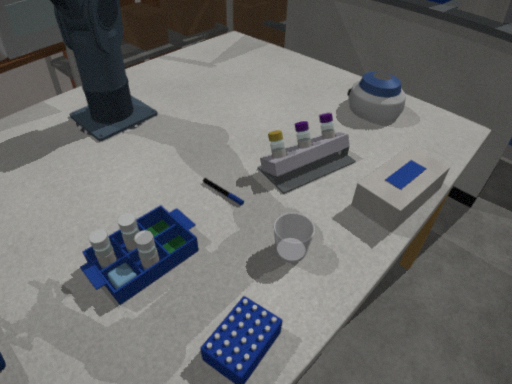

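View pics/top0.png

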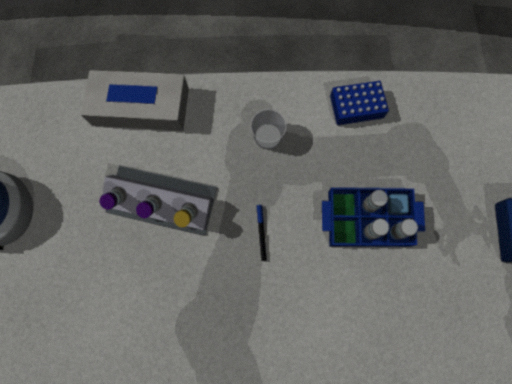

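The scene view shows the yellow cap at (276,135) and the violet caps at (302,127) and (326,118). In the top view the violet caps are at (110,200) and (147,208), and the yellow is at (184,216). The green pads are the tub's left column in the top view, (344,205) and (344,232).

```bash
cat > fit.py <<'E'
from h import *
from scipy.optimize import minimize
np.set_printoptions(precision=4,suppress=True)
im={c:cv2.cvtColor(cv2.imread(f"pics/{c}0.png"),cv2.COLOR_BGR2RGB) for c in("scene","top")}
def violet(i):
    h=cv2.cvtColor(i,cv2.COLOR_RGB2HSV); return ((h[...,0]>128)&(h[...,0]<165)&(h[...,1]>90)).astype(np.uint8)
def yellow(i):
    h=cv2.cvtColor(i,cv2.COLOR_RGB2HSV); return ((h[...,0]>15)&(h[...,0]<32)&(h[...,1]>140)).astype(np.uint8)
def blobs(m,k):
    n,_,s,c=cv2.connectedComponentsWithStats(m); i=sorted(range(1,n),key=lambda j:-s[j,4])[:k]
    return [(c[j],s[j]) for j in i]
if __name__=="__main__":
    for c in im:
        for f,k in((violet,2),(yellow,1)):
            for b in blobs(f(im[c]),k): print(c,f.__name__,b[0],b[1])
    def crop(c,x0,y0,w,h,s):return cv2.resize(im[c][y0:y0+h,x0:x0+w],None,fx=s,fy=s,interpolation=cv2.INTER_CUBIC)
    a=np.hstack([crop("scene",250,100,110,80,3.6363).copy(),crop("top",95,160,125,80,3.2)[:,:400]]) if 0 else None
    o=np.zeros((600,800,3),np.uint8)
    for (c,x0,y0),(X,Y) in zip([("scene",260,105),("top",95,165),("scene",80,205),("top",322,183)],[(0,0),(400,0),(0,300),(400,300)]):
        w,h,s=(100,75,4) if c=="top" and x0>300 or c=="scene" and x0>200 else (133,100,3)
        q=crop(c,x0,y0,w,h,s); o[Y:Y+h*s,X:X+w*s]=q[:300,:400]
    cv2.imwrite("pics/crops.png",o[...,::-1])
E
python3 fit.py
```

```text
scene violet [301.3232 125.9798] [295 122  13   9  99]
scene violet [325.6915 117.5532] [320 113  12  10  94]
scene yellow [417.4609 242.5084] [401 208  39  60 358]
top violet [144.0351 209.2895] [136 201  17  18 228]
top violet [107.8311 200.6986] [100 193  17  17 219]
top yellow [181.814 218.093] [174 210  17  17 215]
```

View pics/crops.png

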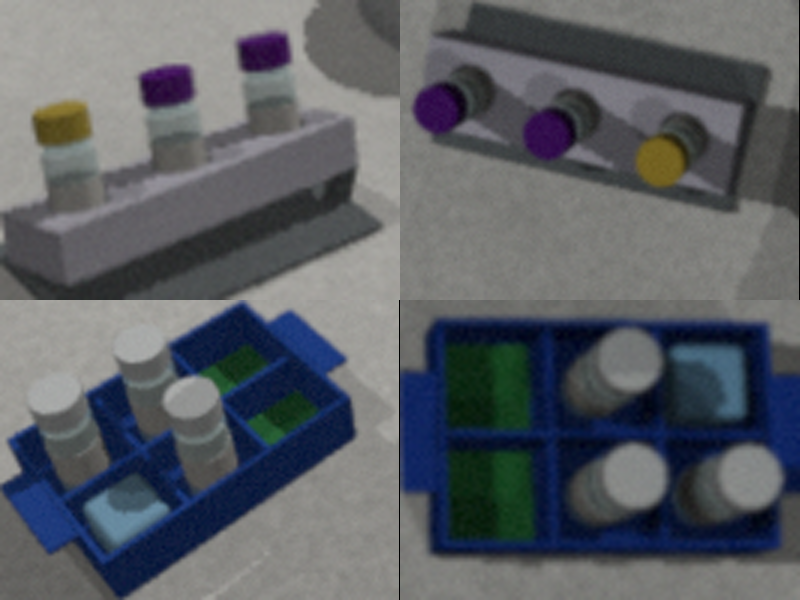

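```bash
cat > fit2.py <<'E'
from fit import *
S=4
def hull(cam,base,ax,s0,s1):
    u=np.cross(ax,[0,1,0.]);u/=np.linalg.norm(u);v=np.cross(ax,u);t=np.linspace(0,2*np.pi,25)
    P=[base+ax*s+.018*(u*np.cos(a)+v*np.sin(a)) for s in(s0,s1) for a in t]
    return cv2.convexHull(np.array([proj(cam,p) for p in P],np.float32))
def axis(l,y): return np.array([-np.sin(l)*np.cos(y),-np.sin(l)*np.sin(y),np.cos(l)])
def iou(m,h,box):
    x0,y0,x1,y1=box; r=np.zeros(((y1-y0)*S,(x1-x0)*S),np.uint8)
    cv2.fillPoly(r,[np.round(((h.reshape(-1,2)-[x0,y0]+.5)*S)*16).astype(np.int32)],1,shift=4)
    a=cv2.resize(m[y0:y1,x0:x1].astype(np.float32),None,fx=S,fy=S,interpolation=cv2.INTER_LINEAR)>.5
    return (a&(r>0)).sum()/(a|(r>0)).sum()
def box(u,r=32):return [int(max(0,u[0]-r)),int(max(0,u[1]-r)),int(u[0]+r),int(u[1]+r)]
caps=[((301.3,126),(144,209.3)),((325.7,117.6),(107.8,200.7)),((276,136),(181.8,218.1))]
vio={c:violet(im[c]) for c in im}; yel={c:yellow(im[c]) for c in im}
reg={c:[d["region"] for d in bot.regions_of(c,"vial_a") if d["p"]>.2] for c in im}
C=[tri(*c) for c in caps]; print("caps",C)
out=[]
for i,c in enumerate(caps):
    cm={}
    rm={}
    for k,cam in enumerate(("scene","top")):
        n,l=cv2.connectedComponents((vio if i<2 else yel)[cam]); cm[cam]=l==l[int(round(c[k][1])),int(round(c[k][0]))]
        g=[r for r in reg[cam] if r[int(c[k][1]),int(c[k][0])]]; print(i,cam,len(reg[cam]),[int(r.sum()) for r in g],cm[cam].sum())
        rm[cam]=g[0] if g else None
    d=C[2][0]-C[1][0]; y0=np.arctan2(d[0],-d[1]); 
    def cost(p,full=0):
        ax=axis(p[3],p[4]); b=p[:3]; e=[]
        for k,cam in enumerate(("scene","top")):
            e.append(iou(cm[cam],hull(cam,b,ax,.092-p[5],.092),box(c[k])))
            if rm[cam] is not None: e.append(iou(rm[cam],hull(cam,b,ax,p[6],.092),box(c[k])))
        return e if full else -sum(e)+10*(p[4]-y0)**2
    p0=np.r_[C[i][0]-axis(.43,y0)*.085,.43,y0,.018,.032]
    best=None
    for tr in range(3):
        r=minimize(cost,p0,method="Nelder-Mead",options=dict(initial_simplex=p0+np.vstack([np.zeros(7),np.diag([.006,.006,.006,.08,.05,.003,.004])*(1,-1,.6)[tr]]),maxiter=500))
        if best is None or r.fun<best.fun:best=r
        p0=r.x
    p=best.x; print(i,"base",p[:3],"lean",np.degrees(p[3]),"yaw",np.degrees(p[4]),"hc",p[5],p[6],"top",p[:3]+.092*axis(p[3],p[4]),"iou",cost(p,1)); out.append(p)
np.save("vials.npy",out)
# tub
top=[(330.8,189.3),(414,189.3),(417,246),(330,246)]
Q=np.array([atz("top",u,.045)[:2] for u in top]); print("rim",Q,"sides",np.linalg.norm(Q-np.roll(Q,-1,0),axis=1))
M=np.array([[.066,.098],[.066,-.098],[-.066,-.098],[-.066,.098]])
def tc(p):
    c,s=np.cos(p[2]),np.sin(p[2]); return (M@np.array([[c,s],[-s,c]])+p[:2]-Q).ravel()
from scipy.optimize import least_squares
t=least_squares(tc,[.45,-.3,0]).x; print("tub",t); np.save("tub.npy",t)
c,s=np.cos(t[2]),np.sin(t[2])
def tw(x,y,z): return np.array([t[0]+c*x-s*y,t[1]+s*x+c*y,z])
print("pads",tw(.032,.064,0),tw(-.032,.064,0))
O=[]
for cam,bx in(("scene",[(260,105),(80,205)]),("top",[(95,165),(322,183)])):
    z=4; q=cv2.resize(im[cam],None,fx=z,fy=z,interpolation=cv2.INTER_CUBIC)
    L=lambda P,col:cv2.polylines(q,[np.round((np.array([proj(cam,x) for x in P])+.5)*z).astype(int)],True,col,1)
    for p in out:
        for s0 in(p[6],.092-p[5]): cv2.polylines(q,[np.round((hull(cam,p[:3],axis(p[3],p[4]),s0,.092)+.5)*z).astype(int)],True,(255,0,0),1)
    for z0,w,h in((.045,.066,.098),(.0,.066,.098)): L([tw(a*w,b*h,z0) for a,b in((1,1),(1,-1),(-1,-1),(-1,1))],(255,255,0))
    for yy in(-.032,.032): L([tw(-.066,yy,.045),tw(.066,yy,.045)],(255,255,0))
    L([tw(0,.098,.045),tw(0,-.098,.045)],(255,255,0))
    for xx in(-.032,.032): L([tw(xx+a*.027,.064+b*.027,.007) for a,b in((1,1),(1,-1),(-1,-1),(-1,1))],(255,0,255))
    O.append(np.hstack([q[y*z:y*z+300,x*z:x*z+400] if not(cam=="scene" and x<100) else cv2.resize(q[y*z:y*z+400,x*z:x*z+533],(400,300)) for x,y in bx]))
cv2.imwrite("pics/over.png",np.vstack(O)[...,::-1])
E
python3 fit2.py
```

```text
caps [(array([0.58  , 0.247 , 0.1037]), np.float64(0.0006165617646542407)), (array([0.6011, 0.3292, 0.1033]), np.float64(0.00156556998112832)), (array([0.5603, 0.1657, 0.1014]), np.float64(0.0025330994985153467))]
0 scene 4 [360] 99
0 top 2 [403] 228Traceback (most recent call last):
  File "fit2.py", line 36, in <module>
    r=minimize(cost,p0,method="Nelder-Mead",options=dict(initial_simplex=p0+np.vstack([np.zeros(7),np.diag([.006,.006,.006,.08,.05,.003,.004])*(1,-1,.6)[tr]]),maxiter=500))
    res = _minimize_neldermead(fun, x0, args, callback, bounds=bounds,
                               **options)
    fxr = func(xr)
    fx = function(np.copy(x), *(wrapper_args + args))
  File "fit2.py", line 31, in cost
    if rm[cam] is not None: e.append(iou(rm[cam],hull(cam,b,ax,p[6],.092),box(c[k])))
                                                 ~~~~^^^^^^^^^^^^^^^^^^^^
  File "fit2.py", line 6, in hull
    return cv2.convexHull(np.array([proj(cam,p) for p in P],np.float32))
                                    ~~~~^^^^^^^
  File "h.py", line 11, in proj
    m=bot.camera_model(cam);K=np.array(m["intrinsics"]);T=np.array(m["T"])
ValueError: time passes only in moves, steps and waits
```

```bash
python3 - <<'E'
s=open('h.py').read()
s=s.replace('bot.camera_model(cam)','CM(cam)').replace('def ray','import functools\n@functools.cache\ndef CM(c): return bot.camera_model(c)\ndef ray',1)
open('h.py','w').write(s)
E
python3 fit2.py
```

```text
caps [(array([0.58  , 0.247 , 0.1037]), np.float64(0.0006165617646542407)), (array([0.6011, 0.3292, 0.1033]), np.float64(0.00156556998112832)), (array([0.5603, 0.1657, 0.1014]), np.float64(0.0025330994985153467))]
0 scene 4 [360] 99
0 top 2 [403] 228
0 base [0.6153 0.2375 0.0287] lean 25.004662395315474 yaw -13.421843162543835 hc 0.014410554074048974 0.028654605130446015 top [0.5775 0.2465 0.1121] iou [np.float64(0.8479467258601554), np.float64(0.9330175913396481), np.float64(0.888236732697481), np.float64(0.9126676602086438)]
1 scene 4 [305] 94
1 top 2 [426] 219
1 base [0.6355 0.3187 0.0276] lean 24.588252463668653 yaw -13.806615443411154 hc 0.01437201746635392 0.0327222021801894 top [0.5983 0.3278 0.1112] iou [np.float64(0.8384074941451991), np.float64(0.9204809930178433), np.float64(0.8663674894041387), np.float64(0.9117177290547408)]
2 scene 4 [390] 99
2 top 2 [] 215
2 base [0.5947 0.1569 0.0269] lean 25.161845607516344 yaw -11.981961548720736 hc 0.012475690187654202 0.029587313015580693 top [0.5565 0.165  0.1102] iou [np.float64(0.8253012048192772), np.float64(0.9340762831580599), np.float64(0.8545138025366824)]
rim [[ 0.6277 -0.1656]
 [ 0.6235 -0.362 ]
 [ 0.4915 -0.3568]
 [ 0.4981 -0.1567]] sides [0.1965 0.1321 0.2003 0.13  ]
tub [ 0.5602 -0.2603 -0.0354]
pads [ 0.5944 -0.1974  0.    ] [ 0.5305 -0.1952  0.    ]
```

View pics/over.png

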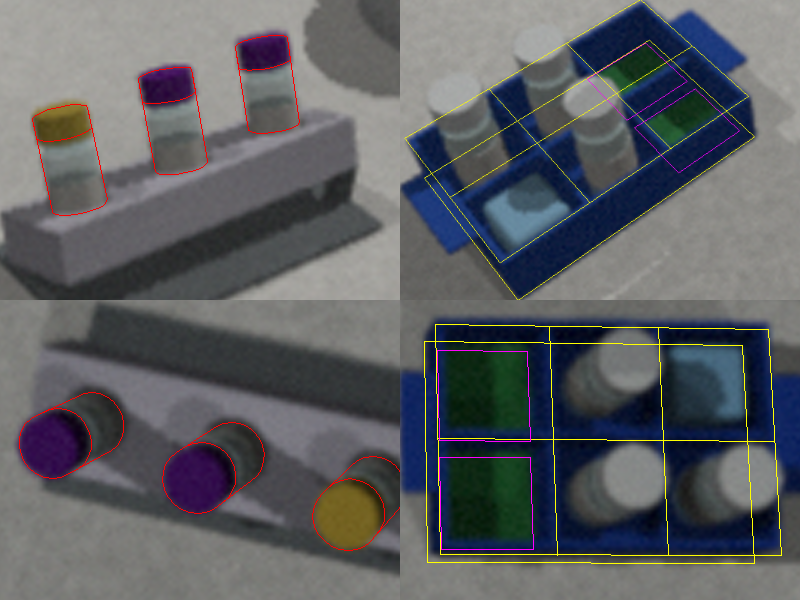

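The overlays fit the vials and the tub rim well. I'll start moving towards vial_a (the middle socket).

Request:
jog_arm:
  moves:
    - [0.4, 0.16, 0.465, 0, 0, 0, 0.0655]
    - [0.4, 0.32, 0.93, 0, 0, 0, 0.131]
  grip_force: 25

```text
time_s: 2.35
eef_pos: [0.3084, -0.4945, 0.2312]
eef_rot: [0.936, 0.351, 0.0, 0.0]
ft_force: [0.9, 1.1, 0.0]
grip_width: 0.0598
gripper_force: 0.0
```

Request:
jog_arm:
  moves:
    - [0.4, 0.16, 0.465, 0, 0, 0, 0.0655]
    - [0.4, 0.32, 0.93, 0, 0, 0, 0.131]

```text
time_s: 2.6
eef_pos: [0.3406, -0.401, 0.2315]
eef_rot: [0.879, 0.476, 0.0, 0.0]
ft_force: [0.7, 0.4, 0.2]
grip_width: 0.0597
gripper_force: 0.0
```

Request:
jog_arm:
  moves:
    - [0.4, 0.16, 0.465, 0, 0, 0, 0.0655]
    - [0.4, 0.32, 0.93, 0, 0, 0, 0.131]

```text
time_s: 2.85
eef_pos: [0.3726, -0.308, 0.2316]
eef_rot: [0.806, 0.592, 0.0, 0.0]
ft_force: [1.1, -0.2, 0.5]
grip_width: 0.06
gripper_force: 0.0
```

Request:
jog_arm:
  moves:
    - [0.4, 0.16, 0.465, 0, 0, 0, 0.0655]
    - [0.4, 0.32, 0.93, 0, 0, 0, 0.131]

```text
time_s: 3.1
eef_pos: [0.4046, -0.215, 0.2316]
eef_rot: [0.718, 0.696, 0.0, 0.0]
ft_force: [-0.4, 0.3, -0.8]
grip_width: 0.0597
gripper_force: 0.0
```

Request:
jog_arm:
  moves:
    - [0.4, 0.16, 0.465, 0, 0, 0, 0.0655]
    - [0.4, 0.32, 0.93, 0, 0, 0, 0.131]

```text
time_s: 3.35
eef_pos: [0.4366, -0.1221, 0.2316]
eef_rot: [0.616, 0.788, 0.0, 0.0]
ft_force: [1.0, -0.8, 0.3]
grip_width: 0.06
gripper_force: 0.0
```

Request:
jog_arm:
  moves:
    - [0.4, 0.16, 0.465, 0, 0, 0, 0.0655]
    - [0.4, 0.32, 0.93, 0, 0, 0, 0.131]

```text
time_s: 3.6
eef_pos: [0.4687, -0.0291, 0.2316]
eef_rot: [0.502, 0.865, 0.0, 0.0]
ft_force: [0.4, -0.2, 0.3]
grip_width: 0.0599
gripper_force: 0.0
```

Request:
jog_arm:
  moves:
    - [0.4, 0.16, 0.465, 0, 0, 0, 0.0655]
    - [0.4, 0.32, 0.93, 0, 0, 0, 0.131]

```text
time_s: 3.85
eef_pos: [0.5007, 0.0639, 0.2315]
eef_rot: [0.379, 0.925, 0.0, 0.0]
ft_force: [1.0, 0.6, -0.3]
grip_width: 0.0594
gripper_force: 0.0
```

Request:
jog_arm:
  moves:
    - [0.4, 0.16, 0.465, 0, 0, 0, 0.0655]
    - [0.4, 0.32, 0.93, 0, 0, 0, 0.131]

```text
time_s: 4.1
eef_pos: [0.5328, 0.1568, 0.2315]
eef_rot: [0.249, 0.968, -0.0, 0.0]
ft_force: [1.0, -0.4, 0.0]
grip_width: 0.0597
gripper_force: 0.0
```

Request:
jog_arm:
  moves:
    - [0.4, 0.16, 0.465, 0, 0, 0, 0.0655]
    - [0.4, 0.32, 0.93, 0, 0, 0, 0.131]
    - [0.4, 0.32, 0.93, 0, 0, 0, 0.131]

```text
time_s: 4.47
eef_pos: [0.5637, 0.2533, 0.2313]
eef_rot: [0.113, 0.994, 0.002, -0.0]
ft_force: [0.1, -0.6, -0.8]
grip_width: 0.0595
gripper_force: 0.0
```

Request:
jog_arm:
  moves:
    - [0.4, 0, 0, -0.2, -0.016, -0.068, 0]
    - [0.4, 0, 0, -0.4, -0.033, -0.135, 0]
    - [0.4, 0, 0, -0.6, -0.049, -0.2025, 0]
    - [0.4, 0, 0, -0.6, -0.049, -0.2025, 0]

```text
time_s: 4.97
eef_pos: [0.5606, 0.2486, 0.1695]
eef_rot: [0.111, 0.97, -0.028, 0.213]
ft_force: [-0.1, 0.5, 0.0]
grip_width: 0.0596
gripper_force: 0.0
```

```bash
python3 - <<'E'
from h import *
from scipy.spatial.transform import Rotation as R
np.set_printoptions(precision=4,suppress=True)
o=bot.get_obs();print(o["eef_pos"],o["qpos"],"\n",R.from_quat(o["eef_rot"]).as_matrix())
a=np.array([-.4108,.0994,.9063])
for b in([.6153,.2375,.0287],[.6355,.3187,.0276]):
    for s in(.1223,.0473): print(b,s,np.array(b)+a*s-o["eef_pos"])
E
```

```text
[0.5606 0.2486 0.1695] [-0.2626  0.4842 -0.5193  1.9594  0.9682  0.7273 -0.0987] 
 [[-0.8843  0.2271  0.4081]
 [ 0.2035  0.9739 -0.1009]
 [-0.4203 -0.0062 -0.9073]]
[0.6153, 0.2375, 0.0287] 0.1223 [ 0.0045  0.001  -0.03  ]
[0.6153, 0.2375, 0.0287] 0.0473 [ 0.0353 -0.0064 -0.098 ]
[0.6355, 0.3187, 0.0276] 0.1223 [ 0.0247  0.0822 -0.0311]
[0.6355, 0.3187, 0.0276] 0.0473 [ 0.0555  0.0748 -0.0991]
```

Request:
jog_arm:
  moves:
    - [0.4, 0, 0, -0.15, 0, 0, 0]
    - [0.4, 0, 0, -0.3, 0, 0, 0]
    - [0.4, 0, 0, -0.3, 0, 0, 0]
    - [0.4, 0, 0, -0.3, 0, 0, 0]

```text
time_s: 5.48
eef_pos: [0.5655, 0.2481, 0.1424]
eef_rot: [0.115, 0.969, -0.026, 0.215]
ft_force: [0.8, 0.0, -0.2]
grip_width: 0.0596
gripper_force: 0.0
```

```bash
python3 - <<'E'
from h import *
np.set_printoptions(precision=4,suppress=True)
o=bot.get_obs();print(o["eef_pos"],o["qpos"])
a=np.array([-.4108,.0994,.9063])
for s in(.1223,.0473): print(s,np.array([.6153,.2375,.0287])+a*s-o["eef_pos"])
i={c:bot.capture(c) for c in("scene","top")}
z=lambda c,x,y:cv2.resize(i[c][y:y+100,x:x+133],(400,300),interpolation=cv2.INTER_CUBIC)
cv2.imwrite("pics/pre.png",np.hstack([z("scene",230,80),z("top",90,150)])[...,::-1])
E
```

```text
[0.5655 0.2481 0.1424] [-0.2849  0.5293 -0.4869  1.9692  1.0385  0.6903 -0.1754]
0.1223 [-0.0004  0.0015 -0.0029]
0.0473 [ 0.0304 -0.0059 -0.0708]
```

View pics/pre.png

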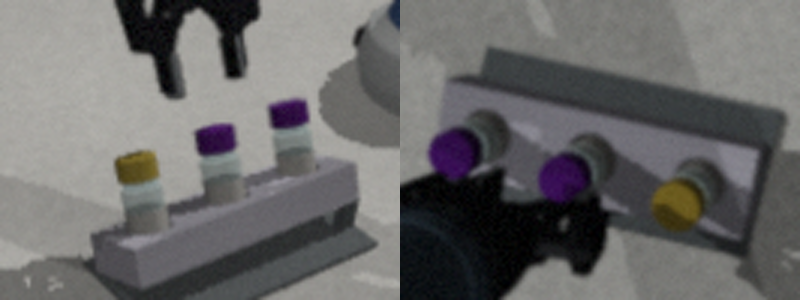

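Both views show the open fingers straddling the middle violet cap in line with its axis: (172,90) and (236,72) in the left crop, with the cap at (217,138). I'll descend along the axis.

Request:
jog_arm:
  moves:
    - [0.4, 0.05, -0.01, -0.12, 0, 0, 0]
    - [0.4, 0.1, -0.02, -0.24, 0, 0, 0]
    - [0.4, 0.15, -0.03, -0.36, 0, 0, 0]
    - [0.4, 0.2, -0.04, -0.47, 0, 0, 0]
    - [0.4, 0.25, -0.045, -0.59, 0, 0, 0]
    - [0.4, 0.3, -0.05, -0.7, 0, 0, 0]
    - [0.4, 0.3, -0.05, -0.7, 0, 0, 0]
    - [0.4, 0.3, -0.05, -0.7, 0, 0, 0]

```text
time_s: 6.58
eef_pos: [0.5942, 0.2438, 0.0715]
eef_rot: [0.114, 0.97, -0.026, 0.215]
ft_force: [-0.2, -0.2, 0.4]
grip_width: 0.0594
gripper_force: 0.0
```

Request:
jog_arm:
  moves:
    - [0.15, 0, 0, 0, 0, 0, 0]
    - [0.0, 0, 0, 0, 0, 0, 0]
    - [-0.08, 0, 0, 0, 0, 0, 0]
    - [-0.12, 0, 0, 0, 0, 0, 0]
    - [-0.16, 0, 0, 0, 0, 0, 0]
    - [-0.25, 0, 0, 0, 0, 0, 0]
    - [-0.5, 0, 0, 0, 0, 0, 0]
    - [-1, 0, 0, 0, 0, 0, 0]
    - [-1, 0, 0, 0, 0, 0, 0]
  grip_force: 25

```text
time_s: 7.7
eef_pos: [0.5942, 0.2436, 0.0714]
eef_rot: [0.114, 0.97, -0.026, 0.215]
ft_force: [-1.1, -0.4, 2.4]
grip_width: 0.0356
gripper_force: 24.7
```

Request:
jog_arm:
  moves:
    - [-1, -0.02, 0.005, 0.046, 0, 0, 0]
    - [-1, -0.04, 0.01, 0.09, 0, 0, 0]
    - [-1, -0.08, 0.02, 0.18, 0, 0, 0]
    - [-1, -0.12, 0.03, 0.28, 0, 0, 0]
    - [-1, -0.16, 0.04, 0.37, 0, 0, 0]
    - [-1, -0.2, 0.05, 0.46, 0, 0, 0]
    - [-1, -0.24, 0.06, 0.56, 0, 0, 0]
    - [-1, -0.3, 0.07, 0.75, 0, 0, 0]
    - [-1, -0.36, 0.08, 1, 0, 0, 0]
    - [-1, -0.36, 0.08, 1, 0, 0, 0]

```text
time_s: 8.95
eef_pos: [0.5587, 0.2526, 0.1734]
eef_rot: [0.114, 0.969, -0.025, 0.216]
ft_force: [-0.5, -0.2, -1.4]
grip_width: 0.0355
gripper_force: 25.2
```

```bash
python3 - <<'E'
from h import *
i={c:bot.capture(c) for c in("scene","top")}
z=lambda c,x,y:cv2.resize(i[c][y:y+100,x:x+133],(400,300),interpolation=cv2.INTER_CUBIC)
cv2.imwrite("pics/lift.png",np.hstack([z("scene",230,60),z("top",90,150)])[...,::-1])
E
```

```text
(no output)
```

View pics/lift.png

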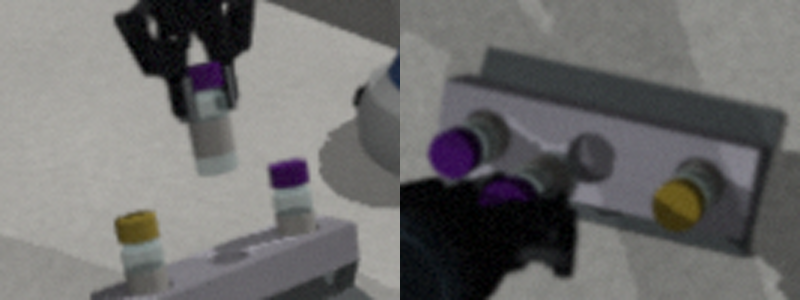

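Vial_a is in the hand and its socket is empty; the neighbours are undisturbed. I'll raise it, bring it upright and carry it over the far pad.

Request:
jog_arm:
  moves:
    - [-1, 0, 0, 0.1, 0, 0, 0]
    - [-1, 0, 0, 0.3, 0, 0, 0]
    - [-1, 0, 0, 0.3, 0.01, 0.0405, 0]
    - [-1, 0, 0, 0.3, 0.02, 0.081, 0]
    - [-1, 0, 0, 0.3, 0.03, 0.1215, 0]
    - [-1, 0, 0, 0.3, 0.04, 0.162, 0]
    - [-1, 0, 0, 0.3, 0.049, 0.2025, 0]
    - [-1, 0, 0, 0.3, 0.049, 0.2025, 0]

```text
time_s: 10.05
eef_pos: [0.5596, 0.2502, 0.2005]
eef_rot: [0.118, 0.993, -0.0, -0.0]
ft_force: [-0.7, 0.4, -1.3]
grip_width: 0.0355
gripper_force: 25.3
```

Request:
jog_arm:
  moves:
    - [-1, 0.01, -0.1, 0, 0, 0, 0]
    - [-1, 0.03, -0.3, 0, 0, 0, 0]
    - [-1, 0.05, -0.6, 0, 0, 0, 0]
    - [-1, 0.07, -0.9, 0, 0, 0, 0]

```text
time_s: 10.55
eef_pos: [0.5648, 0.1592, 0.2014]
eef_rot: [0.116, 0.993, -0.001, 0.0]
ft_force: [0.7, 0.6, -1.0]
grip_width: 0.0355
gripper_force: 25.3
```

Request:
jog_arm:
  moves:
    - [-1, 0.02, -0.3, 0, 0, 0, 0]
    - [-1, 0.05, -0.6, 0, 0, 0, 0]
    - [-1, 0.07, -0.9, 0, 0, 0, 0]

```text
time_s: 10.92
eef_pos: [0.5717, 0.0689, 0.2014]
eef_rot: [0.117, 0.993, -0.001, 0.0]
ft_force: [0.1, -0.3, -2.2]
grip_width: 0.0353
gripper_force: 25.3
```

Request:
jog_arm:
  moves:
    - [-1, 0.02, -0.3, 0, 0, 0, 0]
    - [-1, 0.05, -0.6, 0, 0, 0, 0]
    - [-1, 0.07, -0.9, 0, 0, 0, 0]

```text
time_s: 11.3
eef_pos: [0.5784, -0.0209, 0.2015]
eef_rot: [0.117, 0.993, -0.001, 0.0]
ft_force: [1.2, 0.4, -1.4]
grip_width: 0.0352
gripper_force: 25.3
```

Request:
jog_arm:
  moves:
    - [-1, 0.02, -0.3, 0, 0, 0, 0]
    - [-1, 0.05, -0.6, 0, 0, 0, 0]
    - [-1, 0.07, -0.9, 0, 0, 0, 0]

```text
time_s: 11.68
eef_pos: [0.5852, -0.1108, 0.2014]
eef_rot: [0.117, 0.993, -0.001, 0.0]
ft_force: [-1.1, -0.1, -1.6]
grip_width: 0.0356
gripper_force: 25.3
```

Request:
jog_arm:
  moves:
    - [-1, 0.02, -0.3, 0, 0, 0, 0]
    - [-1, 0.05, -0.6, 0, 0, 0, 0]
    - [-1, 0.07, -0.8, 0, 0, 0, 0]
    - [-1, 0.07, -0.9, 0, 0, 0, 0]
    - [-1, 0.07, -0.9, 0, 0, 0, 0]
    - [-1, 0.07, -0.9, 0, 0, 0, 0]

```text
time_s: 12.42
eef_pos: [0.5932, -0.1968, 0.2014]
eef_rot: [0.116, 0.993, 0.0, 0.0]
ft_force: [0.1, 0.6, -0.9]
grip_width: 0.0358
gripper_force: 25.3
```

```bash
cat > held.py <<'E'
from h import *
from scipy.spatial.transform import Rotation as R
import sys
np.set_printoptions(precision=4,suppress=True)
o=bot.get_obs();Rm=R.from_quat(o["eef_rot"]).as_matrix();p=o["eef_pos"];print(p,o["qpos"],"\n",Rm)
i={c:bot.capture(c) for c in("scene","top")};O=[]
for c in i:
    u=proj(c,p+[0,0,-.01]); x,y=int(u[0])-60,int(u[1])-45; z=4
    q=cv2.resize(i[c][y:y+75 if 0 else y+100,x:x+133],None,fx=3,fy=3,interpolation=cv2.INTER_CUBIC)
    t=np.linspace(0,2*np.pi,25); a=-Rm[:,2]
    for s in(-.048,.044):
        P=[p+a*s+.018*(Rm[:,0]*np.cos(w)+Rm[:,1]*np.sin(w)) for w in t]
        cv2.polylines(q,[np.round((np.array([proj(c,v) for v in P])-[x,y]+.5)*3).astype(int)],True,(255,0,0),1)
    O.append(q)
cv2.imwrite(sys.argv[1],np.hstack(O)[...,::-1])
E
python3 held.py pics/over1.png
```

```text
[ 0.5932 -0.1968  0.2014] [ 0.7035  0.6163 -0.662   1.6059  0.4173  1.0651  1.2648] 
 [[-0.9733  0.2295  0.0001]
 [ 0.2295  0.9733  0.0007]
 [ 0.      0.0008 -1.    ]]
```

View pics/over1.png

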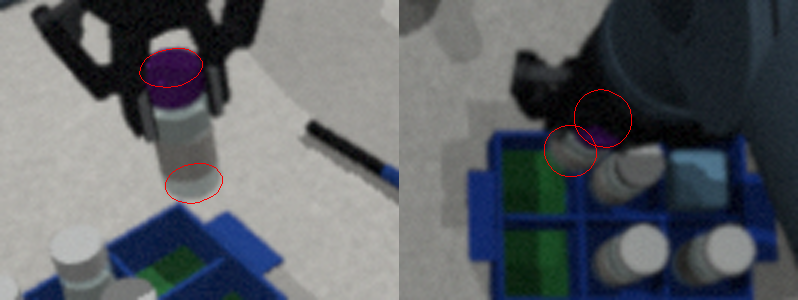

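The vial hangs nearly upright over the pad, but its bottom sits about 4 px left of the prediction. I'll fit its tilt in the hand.

```bash
cat > tilt.py <<'E'
from h import *
from scipy.spatial.transform import Rotation as R
from scipy.optimize import minimize
np.set_printoptions(precision=4,suppress=True)
o=bot.get_obs();Rm=R.from_quat(o["eef_rot"]).as_matrix();p=o["eef_pos"];print(p)
i=bot.capture("scene");u=proj("scene",p)
g=[d for d in bot.regions_of("scene","vial_a") if d["region"][int(u[1])-8:int(u[1])+20,int(u[0])-6:int(u[0])+8].sum()>60]
print([(round(d["p"],2),d["box"]) for d in g]); m=g[0]["region"]
h=cv2.cvtColor(i,cv2.COLOR_RGB2HSV); v=(h[...,0]>128)&(h[...,0]<165)&(h[...,1]>80)
x0,y0=int(u[0])-40,int(u[1])-40;S=4
big=lambda a:cv2.resize(a[y0:y0+80,x0:x0+80].astype(np.float32),None,fx=S,fy=S)>.5
m,v=big(m),big(v)
t=np.linspace(0,2*np.pi,25)
def ras(b,a,r,s0,s1):
    q=r@np.c_[np.cos(t),np.sin(t),0*t].T*.018
    P=np.array([proj("scene",b+a*s+w) for s in(s0,s1) for w in q.T],np.float32)
    H=cv2.convexHull(P).reshape(-1,2); k=np.zeros((80*S,80*S),np.uint8)
    cv2.fillPoly(k,[np.round((H-[x0,y0]+.5)*S*16).astype(np.int32)],1,shift=4); return k>0
io=lambda a,b:(a&b).sum()/(a|b).sum()
def f(q,full=0):
    r=R.from_rotvec(Rm[:,1]*q[0]).as_matrix()@Rm; a=-r[:,2]; b=p+Rm[:,0]*q[2]+Rm[:,1]*q[3]-a*q[1]
    e=[io(m,ras(b,a,r,0,.092)),io(v,ras(b,a,r,.0776,.092))]
    return e if full else -e[0]-.4*e[1]+20*q[2]**2/.01**2*.001+20*q[3]**2/.01**2*.001
for st in(0,.08,-.08):
    q0=np.array([st,.048,0,0]); r=minimize(f,q0,method="Nelder-Mead",options=dict(initial_simplex=q0+np.vstack([np.zeros(4),np.diag([.06,.004,.004,.004])]),maxiter=300))
    q=r.x;rr=R.from_rotvec(Rm[:,1]*q[0]).as_matrix()@Rm;a=-rr[:,2];b=p+Rm[:,0]*q[2]+Rm[:,1]*q[3]-a*q[1]
    print("tilt deg",np.degrees(q[0]),"s,x,y",q[1:],"axis",a,"base",b,f(q,1))
E
python3 tilt.py
```

```text
[ 0.5933 -0.197   0.2014]
[(0.91, [150.6, 151.6, 172.6, 201.4])]
tilt deg 5.594350697993505 s,x,y [ 0.0452 -0.0001  0.0003] axis [ 0.0947 -0.0229  0.9952] base [ 0.5891 -0.1957  0.1564] [np.float64(0.9192132743929784), np.float64(0.7464807981413147)]
tilt deg 5.386311157258816 s,x,y [0.0474 0.0023 0.0009] axis [ 0.0912 -0.022   0.9956] base [ 0.587  -0.1946  0.1542] [np.float64(0.9222694487377641), np.float64(0.7538970892536901)]
tilt deg 5.228670863790251 s,x,y [0.0455 0.0001 0.0002] axis [ 0.0885 -0.0214  0.9958] base [ 0.5892 -0.1958  0.1561] [np.float64(0.9215963043757218), np.float64(0.7502057613168724)]
```

Request:
jog_arm:
  moves:
    - [-1, 0.01, 0, -0.1, -0.01, -0.043, 0]
    - [-1, 0.01, 0, -0.3, -0.01, -0.043, 0]
    - [-1, 0.01, 0, -0.5, -0.01, -0.043, 0]
    - [-1, 0.01, 0, -0.7, -0.01, -0.043, 0]
    - [-1, 0.01, 0, -0.7, -0.01, -0.043, 0]
    - [-1, 0.01, 0, -0.7, -0.01, -0.043, 0]

```text
time_s: 13.38
eef_pos: [0.5947, -0.1983, 0.1315]
eef_rot: [0.116, 0.992, -0.005, 0.046]
ft_force: [-0.1, -0.1, -0.3]
grip_width: 0.0353
gripper_force: 25.2
```

```bash
python3 tilt.py; python3 held.py pics/over2.png
```

```text
[ 0.5947 -0.1983  0.1315]
[(0.57, [158.5, 180.7, 178.0, 228.7])]
tilt deg 7.29265368700182 s,x,y [0.0472 0.002  0.0009] axis [ 0.0333 -0.0088  0.9994] base [ 0.5914 -0.1966  0.0841] [np.float64(0.9139736684619988), np.float64(0.751986018430251)]
tilt deg 5.7579483770498925 s,x,y [0.0472 0.0016 0.0004] axis [ 0.0073 -0.0026  1.    ] base [ 0.5929 -0.1974  0.0841] [np.float64(0.9036606024895043), np.float64(0.7667097190829836)]
tilt deg 6.757746480258147 s,x,y [ 0.0463  0.0011 -0.0002] axis [ 0.0242 -0.0066  0.9997] base [ 0.5925 -0.1978  0.085 ] [np.float64(0.9053943756028789), np.float64(0.7680089844376705)]
[ 0.5949 -0.1985  0.1321] [ 0.6937  0.6523 -0.6176  1.7363  0.5081  0.8154  1.188 ] 
 [[-0.9686  0.2313  0.0914]
 [ 0.2304  0.9729 -0.0212]
 [-0.0938  0.0005 -0.9956]]
```

View pics/over2.png

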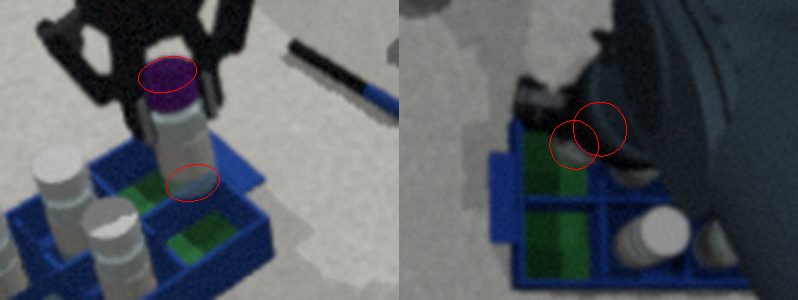

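The vial is upright within about 1–2° and centred above the far cell; its bottom is near (188,182) in the left crop, clear of the walls. I'll lower it to just above the pad.

Request:
jog_arm:
  moves:
    - [-1, 0, 0.01, -0.1, 0, 0, 0]
    - [-1, 0, 0.01, -0.25, 0, 0, 0]
    - [-1, 0, 0.01, -0.4, 0, 0, 0]
    - [-1, 0, 0.01, -0.55, 0, 0, 0]
    - [-1, 0, 0.01, -0.65, 0, 0, 0]
    - [-1, 0, 0.01, -0.7, 0, 0, 0]
    - [-1, 0, 0.01, -0.7, 0, 0, 0]

```text
time_s: 14.45
eef_pos: [0.5941, -0.1973, 0.0611]
eef_rot: [0.116, 0.992, -0.005, 0.046]
ft_force: [-0.6, 0.4, -1.2]
grip_width: 0.0351
gripper_force: 25.2
```

Request:
jog_arm:
  moves:
    - [-1, 0, 0, -0.01, 0, 0, 0]
    - [-1, 0, 0, -0.02, 0, 0, 0]
    - [-1, 0, 0, -0.03, 0, 0, 0]
    - [-1, 0, 0, -0.03, 0, 0, 0]

```text
time_s: 14.95
eef_pos: [0.5941, -0.1974, 0.0583]
eef_rot: [0.116, 0.992, -0.005, 0.046]
ft_force: [0.8, -0.0, -0.8]
grip_width: 0.0355
gripper_force: 25.2
```

Request:
jog_arm:
  moves:
    - [-1, 0, 0, -0.01, 0, 0, 0]
    - [-1, 0, 0, -0.02, 0, 0, 0]
    - [-1, 0, 0, -0.02, 0, 0, 0]

```text
time_s: 15.32
eef_pos: [0.5942, -0.1974, 0.0564]
eef_rot: [0.116, 0.992, -0.005, 0.046]
ft_force: [0.1, -0.3, -0.7]
grip_width: 0.0353
gripper_force: 25.5
```

Request:
jog_arm:
  moves:
    - [-1, 0, 0, -0.005, 0, 0, 0]
    - [-1, 0, 0, -0.01, 0, 0, 0]
    - [-1, 0, 0, -0.01, 0, 0, 0]

```text
time_s: 15.7
eef_pos: [0.5946, -0.1975, 0.0561]
eef_rot: [0.116, 0.992, -0.005, 0.046]
ft_force: [-2.2, 1.3, 8.1]
grip_width: 0.0351
gripper_force: 26.0
```

Request:
jog_arm:
  moves:
    - [-1, 0, 0, -0.005, 0, 0, 0]
    - [-1, 0, 0, -0.01, 0, 0, 0]
    - [-1, 0, 0, -0.01, 0, 0, 0]

```text
time_s: 16.08
eef_pos: [0.5953, -0.1976, 0.0558]
eef_rot: [0.116, 0.992, -0.005, 0.047]
ft_force: [-2.1, -0.5, 10.9]
grip_width: 0.0356
gripper_force: 26.3
```

Contact is gentle at about 11 N. I'll relax slightly, open a little, and lift off.

Request:
jog_arm:
  moves:
    - [-1, 0, 0, 0.01, 0, 0, 0]
    - [-0.16, 0, 0, 0.01, 0, 0, 0]
    - [-0.1, 0, 0, 0.01, 0, 0, 0]
    - [0, 0, 0, 0.01, 0, 0, 0]
    - [0.1, 0, 0, 0.01, 0, 0, 0]
    - [0.15, 0, 0, 0.01, 0, 0, 0]
    - [0.15, 0, 0, 0.01, 0, 0, 0]

```text
time_s: 16.95
eef_pos: [0.5941, -0.1974, 0.0552]
eef_rot: [0.116, 0.992, -0.005, 0.046]
ft_force: [0.4, 0.1, -0.2]
grip_width: 0.0493
gripper_force: 0.0
```

Request:
jog_arm:
  moves:
    - [0.15, -0.01, 0, 0.1, 0, 0, 0]
    - [0.15, -0.02, 0, 0.2, 0, 0, 0]
    - [0.15, -0.03, 0, 0.3, 0, 0, 0]
    - [0.15, -0.04, 0, 0.45, 0, 0, 0]
    - [0.15, -0.05, 0, 0.6, 0, 0, 0]
    - [0.15, -0.05, 0, 1, 0, 0, 0]
    - [0.15, -0.05, 0, 1, 0, 0, 0]

```text
time_s: 17.82
eef_pos: [0.5915, -0.1977, 0.1593]
eef_rot: [0.116, 0.992, -0.006, 0.049]
ft_force: [0.4, -0.8, -0.4]
grip_width: 0.0494
gripper_force: 0.0
```

```bash
python3 - <<'E'
from h import *
i={c:bot.capture(c) for c in("scene","top")}
z=lambda c,x,y:cv2.resize(i[c][y:y+100,x:x+133],(400,300),interpolation=cv2.INTER_CUBIC)
cv2.imwrite("pics/rel1.png",np.hstack([z("scene",90,180),z("top",310,165)])[...,::-1])
for c in i: print(c,[(np.round(d["uv"],1),round(d["p"],2)) for d in bot.spot_point(c,"vial_a")],proj(c,[.5944,-.1974,.007]),proj(c,[.5944,-.1974,.099]))
o=bot.get_obs();print(o["eef_pos"])
E
```

```text
scene [(array([277.1, 164.3]), 0.86), (array([182.9, 245.8]), 0.67), (array([288.8, 250.8]), 0.63)] [175.01630777 247.48137619] [169.05100311 218.42977568]
top [(array([123.1, 191.7]), 0.68), (array([342.1, 205.6]), 0.6), (array([192.7, 214.1]), 0.6)] [342.3454028  206.32081768] [350.27956572 198.45472232]
[ 0.58839939 -0.19743264  0.15462988]
```

View pics/rel1.png

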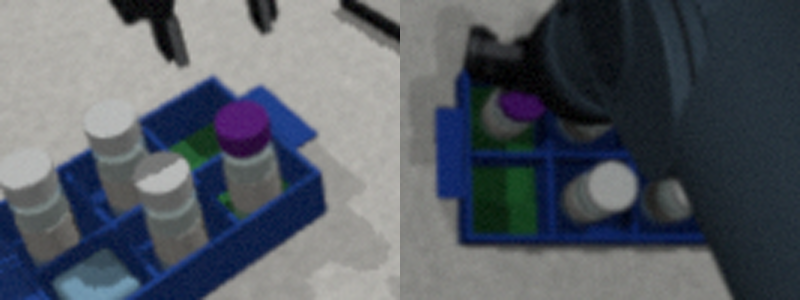

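Vial_a stands upright on the green pad in the far cell, cap at (243,128) in the left crop; the white vials are in place. Next is vial_b.

Request:
jog_arm:
  moves:
    - [0.4, 0, 0.1, 0.25, 0, 0, 0]
    - [0.4, 0, 0.44, 0.45, 0, 0, 0]
    - [0.4, 0, 0.88, 0.45, 0, 0, 0]

```text
time_s: 18.4
eef_pos: [0.5897, -0.1096, 0.201]
eef_rot: [0.118, 0.992, -0.005, 0.047]
ft_force: [-0.4, 0.4, -0.8]
grip_width: 0.0597
gripper_force: 0.0
```

Request:
jog_arm:
  moves:
    - [0.4, 0, 0.44, 0, 0, 0, 0]
    - [0.4, 0, 0.88, 0, 0, 0, 0]

```text
time_s: 18.65
eef_pos: [0.5884, -0.0202, 0.1994]
eef_rot: [0.116, 0.992, -0.005, 0.045]
ft_force: [0.3, 0.4, 0.3]
grip_width: 0.0597
gripper_force: 0.0
```

Request:
jog_arm:
  moves:
    - [0.4, 0, 0.44, 0, 0, 0, 0]
    - [0.4, 0, 0.88, 0, 0, 0, 0]

```text
time_s: 18.9
eef_pos: [0.5884, 0.0678, 0.1993]
eef_rot: [0.116, 0.992, -0.005, 0.045]
ft_force: [1.4, 0.8, -0.4]
grip_width: 0.0599
gripper_force: 0.0
```

Request:
jog_arm:
  moves:
    - [0.4, 0, 0.44, 0, 0, 0, 0]
    - [0.4, 0, 0.88, 0, 0, 0, 0]

```text
time_s: 19.15
eef_pos: [0.5885, 0.1557, 0.1993]
eef_rot: [0.116, 0.992, -0.006, 0.045]
ft_force: [0.7, -0.7, -0.4]
grip_width: 0.0596
gripper_force: 0.0
```

Request:
jog_arm:
  moves:
    - [0.4, 0, 0.44, 0, 0, 0, 0]
    - [0.4, 0, 0.88, 0, 0, 0, 0]

```text
time_s: 19.4
eef_pos: [0.5885, 0.2436, 0.1991]
eef_rot: [0.116, 0.992, -0.006, 0.045]
ft_force: [0.6, -0.1, 0.8]
grip_width: 0.0598
gripper_force: 0.0
```

Request:
jog_arm:
  moves:
    - [0.4, 0, 0.44, 0, 0, 0, 0]
    - [0.4, 0, 0.88, 0, 0, 0, 0]
    - [0.4, 0, 0.88, 0, -0.019, -0.081, 0]
    - [0.4, 0, 0.88, 0, -0.038, -0.162, 0]
    - [0.4, 0, 0.88, -0.3, -0.038, -0.162, 0]
    - [0.4, 0, 0.88, -0.5, -0.038, -0.162, 0]
    - [0.4, 0, 0.88, -0.5, -0.038, -0.162, 0]
    - [0.4, 0, 0.88, -0.5, -0.038, -0.162, 0]

```text
time_s: 20.4
eef_pos: [0.5894, 0.3307, 0.1506]
eef_rot: [0.114, 0.969, -0.025, 0.217]
ft_force: [1.1, -0.5, -0.4]
grip_width: 0.0596
gripper_force: 0.0
```

```bash
python3 - <<'E'
from h import *
from scipy.spatial.transform import Rotation as R
np.set_printoptions(precision=4,suppress=True)
o=bot.get_obs();print(o["eef_pos"],o["qpos"],R.from_quat(o["eef_rot"]).as_matrix())
a=np.array([-.4108,.0994,.9063])
for s in(.1223,.0473): print(s,np.array([.6355,.3187,.0276])+a*s-o["eef_pos"])
i=bot.capture("scene"); h=cv2.cvtColor(i,cv2.COLOR_RGB2HSV); v=((h[...,0]>128)&(h[...,0]<165)&(h[...,1]>90)).astype(np.uint8)
n,_,s,c=cv2.connectedComponentsWithStats(v); print([(c[k],s[k,4]) for k in range(1,n) if s[k,4]>40])
E
```

```text
[0.5894 0.3307 0.1506] [-0.4157  0.6066 -0.4608  1.7962  0.969   0.7869 -0.1462] [[-0.8797  0.2311  0.4156]
 [ 0.2097  0.9729 -0.0971]
 [-0.4268  0.0017 -0.9043]]
0.1223 [-0.0041  0.0001 -0.0122]
0.0473 [ 0.0267 -0.0073 -0.0801]
[(array([325.6813, 117.5055]), np.int32(91)), (array([170.0683, 222.3633]), np.int32(278))]
```

Request:
jog_arm:
  moves:
    - [0.4, -0.04, 0, -0.12, 0, 0, 0]
    - [0.4, -0.04, 0, -0.12, 0, 0, 0]
    - [0.4, 0.01, -0.01, -0.23, 0, 0, 0]
    - [0.4, 0.06, -0.03, -0.35, 0, 0, 0]
    - [0.4, 0.11, -0.04, -0.46, 0, 0, 0]
    - [0.4, 0.16, -0.05, -0.57, 0, 0, 0]
    - [0.4, 0.22, -0.06, -0.69, 0, 0, 0]
    - [0.4, 0.26, -0.07, -0.79, 0, 0, 0]
    - [0.4, 0.26, -0.07, -0.79, 0, 0, 0]
    - [0.4, 0.26, -0.07, -0.79, 0, 0, 0]

```text
time_s: 21.7
eef_pos: [0.6151, 0.324, 0.0716]
eef_rot: [0.114, 0.969, -0.024, 0.217]
ft_force: [0.1, -0.4, 0.4]
grip_width: 0.0598
gripper_force: 0.0
```

Request:
jog_arm:
  moves:
    - [0.15, 0, 0, 0, 0, 0, 0]
    - [0.0, 0, 0, 0, 0, 0, 0]
    - [-0.08, 0, 0, 0, 0, 0, 0]
    - [-0.12, 0, 0, 0, 0, 0, 0]
    - [-0.16, 0, 0, 0, 0, 0, 0]
    - [-0.25, 0, 0, 0, 0, 0, 0]
    - [-0.5, 0, 0, 0, 0, 0, 0]
    - [-1, 0, 0, 0, 0, 0, 0]
    - [-1, 0, 0, 0, 0, 0, 0]
  grip_force: 25

```text
time_s: 22.82
eef_pos: [0.6153, 0.3243, 0.0717]
eef_rot: [0.113, 0.969, -0.024, 0.218]
ft_force: [0.6, 3.7, 2.7]
grip_width: 0.0354
gripper_force: 24.9
```

Request:
jog_arm:
  moves:
    - [-1, -0.02, 0.005, 0.046, 0, 0, 0]
    - [-1, -0.04, 0.01, 0.09, 0, 0, 0]
    - [-1, -0.08, 0.02, 0.18, 0, 0, 0]
    - [-1, -0.12, 0.03, 0.28, 0, 0, 0]
    - [-1, -0.16, 0.04, 0.37, 0, 0, 0]
    - [-1, -0.2, 0.05, 0.46, 0, 0, 0]
    - [-1, -0.24, 0.06, 0.56, 0, 0, 0]
    - [-1, -0.3, 0.07, 0.75, 0, 0, 0]
    - [-1, -0.36, 0.08, 1, 0, 0, 0]
    - [-1, -0.36, 0.08, 1, 0, 0, 0]

```text
time_s: 24.08
eef_pos: [0.5796, 0.3331, 0.1743]
eef_rot: [0.114, 0.969, -0.023, 0.219]
ft_force: [-0.1, -0.0, -2.3]
grip_width: 0.0355
gripper_force: 25.0
```

Request:
jog_arm:
  moves:
    - [-1, 0, 0, 0.1, 0, 0, 0]
    - [-1, 0, 0, 0.3, 0, 0, 0]
    - [-1, 0, 0, 0.3, 0.0095, 0.0405, 0]
    - [-1, 0, 0, 0.3, 0.019, 0.081, 0]
    - [-1, 0, 0, 0.3, 0.0285, 0.1215, 0]
    - [-1, 0, 0, 0.3, 0.038, 0.162, 0]
    - [-1, 0, 0, 0.3, 0.038, 0.162, 0]

```text
time_s: 24.95
eef_pos: [0.581, 0.3297, 0.2005]
eef_rot: [0.118, 0.992, -0.006, 0.046]
ft_force: [-0.7, 0.0, -2.4]
grip_width: 0.0356
gripper_force: 25.0
```

Request:
jog_arm:
  moves:
    - [-1, -0.01, -0.1, 0, 0, 0, 0]
    - [-1, -0.03, -0.3, 0, 0, 0, 0]
    - [-1, -0.05, -0.6, 0, 0, 0, 0]
    - [-1, -0.08, -0.88, 0, 0, 0, 0]

```text
time_s: 25.45
eef_pos: [0.5705, 0.2411, 0.2013]
eef_rot: [0.116, 0.992, -0.006, 0.046]
ft_force: [0.1, 0.3, -1.0]
grip_width: 0.0354
gripper_force: 25.1
```

Request:
jog_arm:
  moves:
    - [-1, -0.03, -0.3, 0, 0, 0, 0]
    - [-1, -0.05, -0.6, 0, 0, 0, 0]
    - [-1, -0.08, -0.88, 0, 0, 0, 0]

```text
time_s: 25.82
eef_pos: [0.5622, 0.1529, 0.2013]
eef_rot: [0.117, 0.992, -0.006, 0.046]
ft_force: [0.8, 0.8, -0.7]
grip_width: 0.0357
gripper_force: 25.1
```

Request:
jog_arm:
  moves:
    - [-1, -0.03, -0.3, 0, 0, 0, 0]
    - [-1, -0.05, -0.6, 0, 0, 0, 0]
    - [-1, -0.08, -0.88, 0, 0, 0, 0]

```text
time_s: 26.2
eef_pos: [0.554, 0.0651, 0.2013]
eef_rot: [0.117, 0.992, -0.006, 0.046]
ft_force: [0.2, -1.0, -1.9]
grip_width: 0.0355
gripper_force: 25.1
```

Request:
jog_arm:
  moves:
    - [-1, -0.03, -0.3, 0, 0, 0, 0]
    - [-1, -0.05, -0.6, 0, 0, 0, 0]
    - [-1, -0.08, -0.88, 0, 0, 0, 0]

```text
time_s: 26.58
eef_pos: [0.5457, -0.0227, 0.2013]
eef_rot: [0.117, 0.992, -0.006, 0.046]
ft_force: [0.2, 0.3, -1.1]
grip_width: 0.0356
gripper_force: 25.1
```

Request:
jog_arm:
  moves:
    - [-1, -0.03, -0.3, 0, 0, 0, 0]
    - [-1, -0.05, -0.6, 0, 0, 0, 0]
    - [-1, -0.08, -0.88, 0, 0, 0, 0]

```text
time_s: 26.95
eef_pos: [0.5376, -0.1104, 0.2013]
eef_rot: [0.117, 0.992, -0.006, 0.046]
ft_force: [0.1, 0.6, -1.2]
grip_width: 0.0352
gripper_force: 25.1
```

Request:
jog_arm:
  moves:
    - [-1, -0.03, -0.3, 0, 0, 0, 0]
    - [-1, -0.05, -0.6, 0, 0, 0, 0]
    - [-1, -0.08, -0.8, 0, 0, 0, 0]
    - [-1, -0.08, -0.88, 0, 0, 0, 0]
    - [-1, -0.08, -0.88, 0, 0, 0, 0]
    - [-1, -0.08, -0.88, 0, 0, 0, 0]

```text
time_s: 27.7
eef_pos: [0.5312, -0.1952, 0.2014]
eef_rot: [0.116, 0.992, -0.005, 0.046]
ft_force: [-0.2, -0.7, -1.0]
grip_width: 0.0358
gripper_force: 25.1
```

```bash
python3 tilt.py
```

```text
[ 0.5312 -0.1952  0.2014]
[(0.71, [128.8, 139.9, 156.4, 191.5])]
tilt deg 4.297315819630161 s,x,y [0.0473 0.0005 0.0001] axis [-0.0172  0.0034  0.9998] base [ 0.5315 -0.1951  0.154 ] [np.float64(0.8867298892499502), np.float64(0.7849498895872261)]
tilt deg 5.855603989487988 s,x,y [0.0469 0.0016 0.0005] axis [ 0.0092 -0.0029  1.    ] base [ 0.5293 -0.1941  0.1543] [np.float64(0.8998321584424304), np.float64(0.7759259259259259)]
tilt deg 6.752087646915245 s,x,y [0.0474 0.0026 0.0011] axis [ 0.0245 -0.0065  0.9997] base [ 0.5277 -0.1932  0.1537] [np.float64(0.9072695275483958), np.float64(0.7596744726789569)]
```

Request:
jog_arm:
  moves:
    - [-1, 0, 0, -0.15, 0, 0, 0]
    - [-1, 0, 0, -0.35, 0, 0, 0]
    - [-1, 0, 0, -0.55, 0, 0, 0]
    - [-1, 0, 0, -0.7, 0, 0, 0]
    - [-1, 0, 0, -0.7, 0, 0, 0]

```text
time_s: 28.42
eef_pos: [0.5302, -0.1959, 0.1298]
eef_rot: [0.116, 0.992, -0.005, 0.045]
ft_force: [-0.7, -0.7, -1.6]
grip_width: 0.0354
gripper_force: 25.1
```

Request:
jog_arm:
  moves:
    - [-1, 0, 0, -0.1, 0, 0, 0]
    - [-1, 0, 0, -0.25, 0, 0, 0]
    - [-1, 0, 0, -0.4, 0, 0, 0]
    - [-1, 0, 0, -0.55, 0, 0, 0]
    - [-1, 0, 0, -0.65, 0, 0, 0]
    - [-1, 0, 0, -0.7, 0, 0, 0]
    - [-1, 0, 0, -0.7, 0, 0, 0]

```text
time_s: 29.3
eef_pos: [0.5311, -0.1963, 0.0611]
eef_rot: [0.116, 0.992, -0.005, 0.046]
ft_force: [0.4, 0.2, -1.8]
grip_width: 0.0356
gripper_force: 25.1
```

Request:
jog_arm:
  moves:
    - [-1, 0, 0, -0.01, 0, 0, 0]
    - [-1, 0, 0, -0.02, 0, 0, 0]
    - [-1, 0, 0, -0.03, 0, 0, 0]
    - [-1, 0, 0, -0.03, 0, 0, 0]

```text
time_s: 29.8
eef_pos: [0.5311, -0.1964, 0.0583]
eef_rot: [0.116, 0.992, -0.005, 0.046]
ft_force: [0.4, -0.1, -1.4]
grip_width: 0.0354
gripper_force: 25.1
```

Request:
jog_arm:
  moves:
    - [-1, 0, 0, -0.01, 0, 0, 0]
    - [-1, 0, 0, -0.015, 0, 0, 0]
    - [-1, 0, 0, -0.015, 0, 0, 0]

```text
time_s: 30.18
eef_pos: [0.5311, -0.1964, 0.0567]
eef_rot: [0.116, 0.992, -0.005, 0.046]
ft_force: [0.2, 0.4, -1.3]
grip_width: 0.0353
gripper_force: 25.1
```

Request:
jog_arm:
  moves:
    - [-1, 0, 0, -0.005, 0, 0, 0]
    - [-1, 0, 0, -0.01, 0, 0, 0]
    - [-1, 0, 0, -0.01, 0, 0, 0]

```text
time_s: 30.55
eef_pos: [0.5313, -0.1965, 0.056]
eef_rot: [0.116, 0.992, -0.005, 0.046]
ft_force: [0.6, 0.2, 1.3]
grip_width: 0.0355
gripper_force: 25.3
```

Contact has just begun. I'll go another 0.5 mm, then release and lift.

Request:
jog_arm:
  moves:
    - [-1, 0, 0, -0.005, 0, 0, 0]
    - [-1, 0, 0, -0.005, 0, 0, 0]
    - [-0.16, 0, 0, 0, 0, 0, 0]
    - [-0.1, 0, 0, 0, 0, 0, 0]
    - [0, 0, 0, 0, 0, 0, 0]
    - [0.1, 0, 0, 0, 0, 0, 0]
    - [0.15, 0, 0, 0, 0, 0, 0]
    - [0.15, 0, 0, 0, 0, 0, 0]

```text
time_s: 31.55
eef_pos: [0.5311, -0.1964, 0.0558]
eef_rot: [0.116, 0.992, -0.005, 0.046]
ft_force: [-0.3, 0.9, 0.2]
grip_width: 0.0491
gripper_force: 0.0
```

Request:
jog_arm:
  moves:
    - [0.15, -0.01, 0, 0.1, 0, 0, 0]
    - [0.15, -0.02, 0, 0.2, 0, 0, 0]
    - [0.15, -0.03, 0, 0.3, 0, 0, 0]
    - [0.15, -0.04, 0, 0.45, 0, 0, 0]
    - [0.15, -0.05, 0, 0.6, 0, 0, 0]
    - [0.15, -0.05, 0, 1, 0, 0, 0]
    - [0.15, -0.05, 0, 1, 0, 0, 0]

```text
time_s: 32.42
eef_pos: [0.5284, -0.1969, 0.1594]
eef_rot: [0.116, 0.992, -0.006, 0.049]
ft_force: [0.2, -0.5, 0.1]
grip_width: 0.049
gripper_force: 0.0
```

Request:
jog_arm:
  moves:
    - [0.15, 0, 0.3, 0.3, 0, 0, 0]
    - [0.15, 0, 0.6, 0.6, 0, 0, 0]
    - [0.15, 0, 1, 0.6, 0, 0, 0]

```text
time_s: 32.8
eef_pos: [0.5274, -0.0963, 0.218]
eef_rot: [0.117, 0.992, -0.006, 0.048]
ft_force: [0.2, 0.5, 0.5]
grip_width: 0.0492
gripper_force: 0.0
```

Request:
jog_arm:
  moves:
    - [0.15, 0, 0.5, 0, 0, 0, 0]
    - [0.15, 0, 1, 0, 0, 0, 0]
    - [0.15, 0, 1, 0, 0, 0, 0]
    - [0.15, 0, 1, 0, 0, 0, 0]

```text
time_s: 33.3
eef_pos: [0.5258, 0.0028, 0.2155]
eef_rot: [0.116, 0.992, -0.006, 0.046]
ft_force: [-0.0, -1.0, 0.1]
grip_width: 0.049
gripper_force: 0.0
```

```bash
python3 - <<'E'
from h import *
i={c:bot.capture(c) for c in("scene","top")}
t=np.linspace(0,2*np.pi,25);O=[]
for c,x,y in(("scene",80,180),("top",310,165)):
    q=cv2.resize(i[c][y:y+100,x:x+133],(400,300),interpolation=cv2.INTER_CUBIC)
    for b in([.5944,-.1974],[.5305,-.1952]):
        for z in(.007,.099): cv2.polylines(q,[np.round((np.array([proj(c,[b[0]+.018*np.cos(w),b[1]+.018*np.sin(w),z]) for w in t])-[x,y]+.5)*3).astype(int)],True,(255,0,0),1)
    O.append(q)
cv2.imwrite("pics/final.png",np.hstack(O)[...,::-1])
E
```

```text
(no output)
```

View pics/final.png

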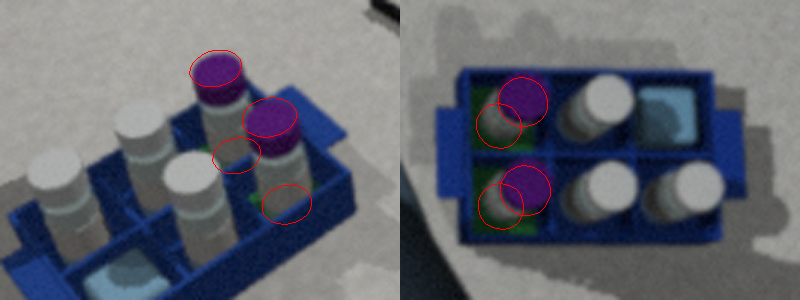

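Both violet vials stand upright at the predicted circles, with caps at (523,101) and (526,190) in the top crop, and everything else is in place. I'll hand in.

```bash
python3 -c "
from station import bot
print(bot.hand_in())"
```

```text
the job is handed in; nothing more can be done
None
```

Both violet-capped vials stand upright on their green pads, as the last pictures show; grip stayed near 25 N, set-down force at about 11 N or less, nothing else visibly moved, and the job was handed in at about 33 s with no verdict returned.

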